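Turn the rocking mug stand on the chipped ledge until it stands firm

ROBOT

A 7-joint arm with a two-finger parallel gripper is mounted at the origin on the work surface. World frame = base frame: x ahead of the robot, y to its left, z up, the work surface at z = 0. Lengths are in mm, angles in rad, forces in N, time in s.
With the tool pointing down it reaches from about 425 to 875 mm from the base axis. Payload 8.4 kg.
Tool frame: the origin (TCP) lies midway between the tips of the shut fingers; the grasp point (between the pads) lies 19 mm behind it; z points along the fingers, y is the line along which they close (so a half turn about z gives the same grasp; the last joint's range is limited). The gripper opens to 85 mm and grips with 20 to 120 N. Pads are 22 mm wide; open, the fingers measure 114 mm over their backs; the gripper's body (76 mm by 85 mm) begins 54 mm behind the grasp point. The pads swing forward as they close: fully open they stand 13 mm farther back than shut.
Start: joints at [1.155, 0.333, 0.04, 1.465, -0.013, 1.343, -0.059], TCP at [202.47, -617.632, 231.308] pointing down, gripper open.
Joint ranges: [-2.58, 2.58], [-0.38, 2.09], [-1.3, 1.39], [0.25, 2.4], [-1.5, 4.64], [0.08, 2.09], [-2.65, 2.65]. Speed limits (rad/s): [2.22, 2.22, 2.79, 2.79, 3.14, 3.14, 3.14].

INTERFACE

Orientations are given as a unit quaternion [w, x, y, z].
In Python, from station import r gives the robot as it stands. The module is installed in compiled form; this text tells all that it offers.
- The arm moves only by the tool jog_arm, never from a script. Its argument "targets" is a list of rows, each an object with "delta_pos": the shift along the tool's x, y, z in mm, a list of three; "rotation": the turn, a rotation vector about the tool's x, y, z in rad, a list of three; "gripper": the closure, from 0 (fully open) to 1 (shut). A call has 1 to 20 rows; each row shifts and turns the commanded pose from where the row before left it, along the tool's axes as they then stand; what a row does not reach is not made up. A row lasts 1/8 s, in which the tool goes at most 62.5 mm and 10.7 degrees, less where a joint would pass 70% of its speed; a pose out of reach is approached as far as the arm can. A call is refused whole if a number of a shift passes 62.5 or a number of a turn 0.188, either way. A call with a gripper value outside its range is refused whole. The fingers move at their own pace and stop on an object; the grip force is fixed at half the most. Time passes only in rows, so rows that do not move let the fingers close. It gives the time, the measured TCP pose, the force, the opening and the grip force at its end, in the units of the state.
- r.sense(): the state, without advancing time (a new reading comes with each control period).
- r.read_camera(name): name is "side" or "top"; returns the picture (480x640x3 uint8, red, green, blue); there is no depth.
- r.camera_params(name): a dict with "fx", "fy", "cx", "cy" (pixels), "origin" and "rotation" of the camera in the world. Camera axes: x right, y down, z forward; pixel columns grow to the right and rows downward; lengths in mm; the calibration is good to about 2 mm. A picture is of the moment at which its call begins. camera_params takes no time and is no camera call.
- r.job_done(): hands the job in; it is judged then, once.
Trained networks look in the newest picture that a camera, given by its name, has taken for a name from the list of things; names that differ only in an ending like _2 or _b are one class to them, and where a whole thing is asked for, a point or a joint stands for the part that bears it (a point fixed in the world has none). Each returns a list of dicts, best first, with "conf" (0 to 1); they miss things now and then, are a little off and sometimes report something else, mostly with a low value. They report only what shows in the picture. A call takes as long as a camera call. They do not tell look-alikes from the thing itself.
- r.outline_of(query, camera): "mask" (480x640 bool, what is visible of it) and "bbox" ([left, top, right, bottom] in pixels, round what is visible of it).
The state is a dict: "clock": time; "q": joint angles; "joint_vel": joint speeds; "joint_efforts": joint torques, N m; "eef_pos": TCP position; "ee_rot": TCP orientation; "wrist_force": force on the tool from outside, world axes, zero at the start; "wrist_torque": the same for the moment, N m; "opening": opening from 0.0 (shut) to 1.0 (fully open); "finger_force": force on a finger pad.
Only numpy, scipy, OpenCV 4.12 (cv2) and the standard library are available. Lean on these libraries where they do the work, as an engineer would, in place of code of your own. Each camera call takes 0.05 s, during which the arm holds its last target. There are 200 camera calls.

TASK

The mug's steel stand rocks because some of its feet hang over chips in the tiles. Lift the mug off and stand it upright out of the way, turn the stand where it is (its middle stays put, within about a centimetre) until all four feet stand on sound tile and it no longer rocks, and then set the mug back upright in the middle of the stand and let go. Keep the mug upright throughout, and do not hit the bar overhead or push any of the other things about.

Things in the scene. Friction and masses are not known exactly. Their poses are not given: they have to be found in the camera images.
- ledge: the tiled ledge, 480 x 1200 mm, white 100 mm tiles; origin on the bench (z = 0) under the middle of its middle panel, 260 mm from its near edge and 220 mm from its far edge, midway along; x to the far edge, y along it. The tile tops lie 16 mm above the origin.
- stand: Dark steel mug stand, 150 (x) x 108 (y) x 45 mm high, 0.4 kg; origin on the ground under its middle. Top: four bars on edge along x, 8 wide, 12 high (z 33-45), at y = +-14 and +-50 mm; the inner two can be gripped together, 36 mm over both, 28 mm free outside each. Cross bars 10 mm wide, z 25-33, at x = +-62. Rocks up to 4.5 degrees at the start: two diagonal feet are over chips 6 mm deep.
- foot_1: foot of the stand at x = 62, y = 50 mm of the stand: 8 mm leg ending in a 10 mm rubber ball; origin at the foot's lowest point
- foot_2: foot of the stand at x = -62, y = 50 mm of the stand: 8 mm leg ending in a 10 mm rubber ball; origin at the foot's lowest point
- foot_3: foot of the stand at x = -62, y = -50 mm of the stand: 8 mm leg ending in a 10 mm rubber ball; origin at the foot's lowest point
- foot_4: foot of the stand at x = 62, y = -50 mm of the stand: 8 mm leg ending in a 10 mm rubber ball; origin at the foot's lowest point
- mug: Empty stainless steel mug, straight wall, 66 mm outside diameter, 75 mm high, wall 3 mm, about 0.2 kg; origin at the centre of its underside. The handle (10 mm round bar, from 17 to 66 mm up) sticks out along the mug's +y to 70 mm from its axis. It starts on the middle of the stand.
- panel_a: 300 mm square of nine white tiles in the ledge, one of three side by side in any order; origin mid underside, 6 mm below the tile tops, axes along the ledge's. Irregular chips go through the tile, 6 mm deep, centred at (x, y), mm across (49 is across the line from the panel's middle): (62, 50) 49 x 44; (-62, -50) 49 x 44; (22, -77) 42; (-116, 31) 31.
- panel_b: 300 mm square of nine white tiles in the ledge, one of three side by side in any order; origin mid underside, 6 mm below the tile tops, axes along the ledge's. Irregular chips go through the tile, 6 mm deep, centred at (x, y), mm across (49 is across the line from the panel's middle): (62, -50) 49 x 44; (-62, 50) 49 x 44; (22, 77) 42; (-75, -96) 31.
- panel_c: 300 mm square of nine white tiles in the ledge, one of three side by side in any order; origin mid underside, 6 mm below the tile tops, axes along the ledge's. Irregular chips go through the tile, 6 mm deep, centred at (x, y), mm across (49 is across the line from the panel's middle): (62, 50) 49 x 44; (-62, -50) 49 x 44; (-19, -77) 42; (-83, 92) 31.
- bar: Fixed: straight chromed bar 25 mm thick along y over the whole ledge, axis 172 mm above the tile tops and straight above this origin (on the tiles, mid length). It passes over the far half of mug and stand: a gripper cannot come straight down there, so lean it back towards the robot. Cradles 480 mm either side carry the bar; weight plates to 160 mm across outside them.
- timer: bystander: black plastic timer lying flat, 62 (x) x 84 (y) x 26 mm with a 6 mm high press button; origin under its middle
- plate: bystander: chrome fractional plate lying flat, 110 mm across, 51 mm hole, 12 mm thick; origin under its middle
- ring: bystander: purple silicone grip ring, 72 mm across, 18 mm high; origin under its middle
- hexkey: bystander: aluminium hex key lying flat, 8 mm thick: long arm 120 mm along y centred on the origin, short arm 42 mm towards -x from its +y end; origin under the middle of the long arm
- tape: bystander: grey roll of cloth tape lying flat, 90 mm across, 38 mm high; origin under its middle
- can: bystander: grey spray can, 56 mm across, 125 mm high; origin under its middle
- brush: bystander: wooden brush about 200 mm long along x, under 60 mm wide and 50 mm high; origin under its middle
- jar: bystander: clear jar with a steel lid, 72 mm across, 85 mm high; origin under its middle
There are look-alikes about, which are no part of the job. What is shaped like the stand but blue or yellow is not meant.

How it is judged:
By the outcome, as a careful person would: the job done as asked, in the order asked, and still so for the second after the job is handed in, with the robot touching nothing.
It also fails if it takes over 72 s, if anything falls off the work surface, if the arm or the gripper's body presses on something with over 40 N, if the wrist force passes 120 N, or if a joint passes its speed limit or range.

## Working session

There is one attempt and no reset: what is moved stays moved. The work goes in short steps, Python scripts to look and compute and a tool call to move; the robot and the scene stay as the last step left them, time stands still between calls to the robot, and variables do not carry over. Pictures are saved under pics/ and viewed, at most 10 in all, crops included, and the job is handed in when it is done.

Besides the shell and the picture viewer there is one more tool, called after "Emit:" as name(argument=value, ...), one argument or row to a line, values as JSON. jog_arm: Moves the arm, as the interface text tells. Its arguments: {"type":"object","properties":{"targets":{"type":"array"}},"required":["targets"]}

```bash
mkdir -p pics; python3 - <<'E'
from station import r
import cv2
for n in("top","side"):
    im=r.read_camera(n); cv2.imwrite(f"pics/{n}0.png",im[:,:,::-1]); p=r.camera_params(n); print(n,p)
s=r.sense(); print(s)
E
```

```text
top {'fx': 513.3553605116465, 'fy': 513.3553605116465, 'cx': 317.89563674293856, 'cy': 240.0342845091863, 'origin': array([ 405.87741809,   22.94921984, 1463.40274619]), 'rotation': array([ 0.02821796, -0.70602686,  0.707223  , -0.02377909])}
side {'fx': 453.2970222530444, 'fy': 453.2970222530444, 'cx': 322.5131586853525, 'cy': 236.82585034948363, 'origin': array([158.31255335, 596.49047245, 754.93555779]), 'rotation': array([ 0.09402552, -0.23266242,  0.89715632, -0.36350782])}
{'clock': 0.1, 'q': array([ 1.15479349,  0.33386696,  0.03991511,  1.46620759, -0.01338163,
        1.34330469, -0.05851542]), 'joint_vel': array([-3.94077205e-04, -2.32731855e-03, -4.31378331e-05, -1.85178760e-03,
        1.08954337e-04, -2.94414992e-03,  2.06470509e-04]), 'joint_efforts': array([ 4.17789677e-03, -6.60013032e+01,  1.37036763e+00, -4.06469929e+01,
        1.72512908e-02,  8.91719246e-03, -1.85431412e-05]), 'eef_pos': array([ 202.30633383, -617.26727722,  230.4814124 ]), 'ee_rot': array([-7.37392139e-04,  9.87485680e-01,  1.57706860e-01, -1.85423776e-04]), 'wrist_force': array([ 0.35440438,  0.80433737, -0.41242934]), 'wrist_torque': array([ 0.04481555, -0.04533953, -0.01943999]), 'finger_force': 0.0, 'opening': 0.9946411139459628}
```

View pics/top0.png

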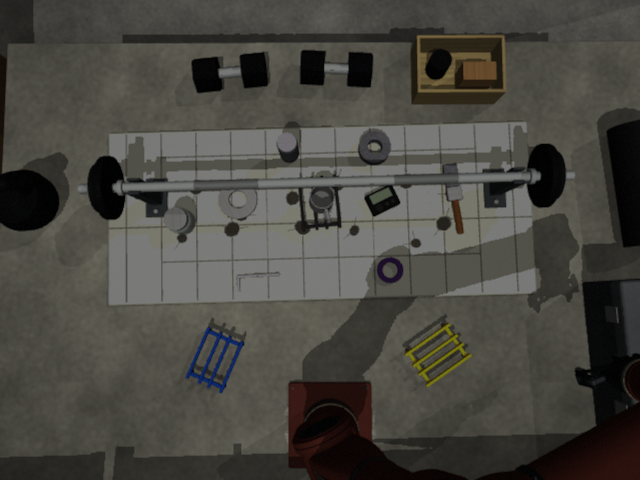

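View pics/side0.png

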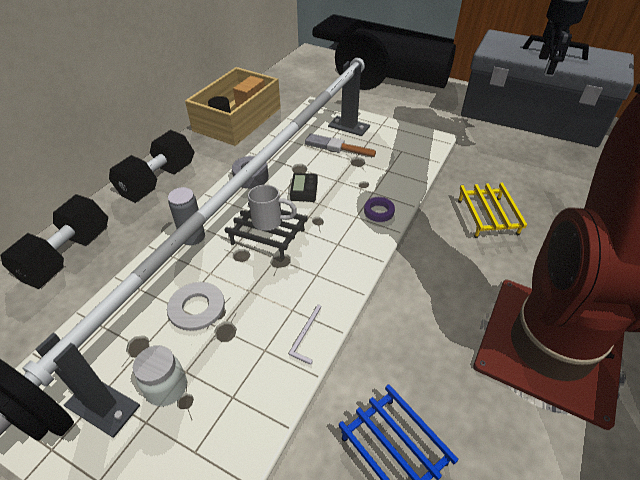

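Top picture: the dark stand carries the mug at (320,203). Look-alike racks are blue at (216,356) and yellow at (438,353). The only steel mug is at (321,198), with its handle pointing towards the robot. The bar runs along row ~185. The plate is at (238,200), the timer at (381,200), the can at (288,145), the tape at (374,146), the jar at (178,220), the hex key at (258,278), the ring at (390,270) and the brush at (455,200). I choose the dark steel stand and will check it in a crop.

```bash
cat > h.py <<'E'
import numpy as np, cv2
from station import r
from scipy.spatial.transform import Rotation as R
def Q(q): return R.from_quat([q[1],q[2],q[3],q[0]])
P={n:r.camera_params(n) for n in("top","side")}
def proj(n,X):
    p=P[n]; c=Q(p["rotation"]).inv().apply(np.atleast_2d(X)-p["origin"])
    return np.c_[p["fx"]*c[:,0]/c[:,2]+p["cx"],p["fy"]*c[:,1]/c[:,2]+p["cy"]]
def ray(n,uv,z):
    p=P[n]; uv=np.atleast_2d(uv).astype(float)
    d=Q(p["rotation"]).apply(np.c_[(uv[:,0]-p["cx"])/p["fx"],(uv[:,1]-p["cy"])/p["fy"],np.ones(len(uv))])
    return p["origin"]+d*((z-p["origin"][2])/d[:,2])[:,None]
E
python3 - <<'E'
from h import *
ims={}
for n in("top","side"): ims[n]=r.read_camera(n)
for n in("top","side"):
    for q in ("ledge","stand","mug","foot_1","panel_a","bar","timer","plate","can","tape","ring","jar","brush","hexkey"):
        for d in r.outline_of(q,n)[:4]:
            m=d["mask"]; v,u=np.nonzero(m); c=(u.mean(),v.mean()) if len(u) else (0,0)
            z={"ledge":16,"bar":188,"can":141,"plate":28,"timer":42,"jar":101,"tape":54}.get(q,16)
            print(n,q,round(d["conf"],2),np.round(d["bbox"]),m.sum(),np.round(c,1),np.round(ray(n,c,z)[0,:2]))
            if d["conf"]>.3 and q in("ledge","stand","mug"): np.save(f"m_{n}_{q}_{int(u.mean())}.npy",m)
a=cv2.resize(ims["top"][150:250,260:400],None,fx=5,fy=5,interpolation=3)
b=cv2.resize(ims["side"][165:280,210:350],None,fx=5,fy=5,interpolation=3)
cv2.imwrite("pics/c1.png",np.clip(a[:,:,::-1]*1.8,0,255).astype(np.uint8)); cv2.imwrite("pics/c2.png",b[:,:,::-1])
E
```

```text
top ledge 0.96 [109. 124. 537. 307.] 34788 [321.7 225.3] [554.  21.]
top stand 0.78 [183. 326. 244. 390.] 904 [211.9 359.4] [180. 327.]
top stand 0.76 [404. 322. 470. 388.] 1000 [436.2 354.9] [ 192. -296.]
top stand 0.67 [377. 258. 402. 286.] 366 [389.4 269.7] [ 429. -169.]
top stand 0.58 [299. 186. 338. 231.] 356 [318.7 216.3] [580.  29.]
top mug 0.89 [312. 187. 333. 226.] 632 [321.6 201.5] [622.  21.]
top foot_1 0.34 [217. 189. 258. 221.] 748 [237.  203.9] [616. 262.]
top panel_a 0.71 [262. 153. 373. 262.] 8650 [318.1 209.7] [599.  31.]
top panel_a 0.69 [156. 155. 269. 265.] 8709 [215.1 211. ] [596. 324.]
top panel_a 0.64 [370. 150. 479. 257.] 8795 [426.5 207. ] [ 606. -276.]
top bar 0.73 [ 76. 145. 576. 216.] 10146 [326.9 183.7] [642.   8.]
top bar 0.61 [235. 272. 274. 288.] 119 [251.9 276.9] [408. 195.]
top bar 0.29 [219. 191. 256. 218.] 722 [237.4 203.9] [591. 232.]
top timer 0.63 [366. 186. 402. 216.] 660 [382.  200.2] [ 622. -147.]
top plate 0.77 [216. 189. 258. 220.] 694 [237.  204.5] [613. 260.]
top plate 0.41 [276. 131. 296. 163.] 547 [287.1 147.6] [775. 119.]
top plate 0.2
[... 1139 characters left out ...]
 [ 604. -262.]
side bar 0.83 [  0.  32. 391. 439.] 17179 [162.8 274.7] [609. 315.]
side timer 0.64 [291. 172. 320. 205.] 743 [304. 187.] [ 616. -134.]
side plate 0.82 [166. 279. 226. 331.] 1841 [195.4 305.8] [626. 264.]
side can 0.9 [165. 189. 201. 245.] 1038 [184.5 210.5] [724. 146.]
side tape 0.61 [230. 158. 267. 187.] 523 [251.  172.5] [ 753. -106.]
side ring 0.67 [366. 198. 393. 223.] 587 [379.3 208.6] [ 432. -179.]
side jar 0.82 [133. 345. 189. 405.] 2376 [159.3 375.2] [542. 426.]
side brush 0.66 [304. 136. 380. 158.] 673 [336.2 144.6] [ 649. -366.]
side hexkey 0.65 [292. 303. 320. 362.] 256 [303.1 338. ] [410. 218.]
side hexkey 0.64 [  0.  96. 456. 480.] 36422 [249.7 342.6] [491. 274.]
```

View pics/c1.png

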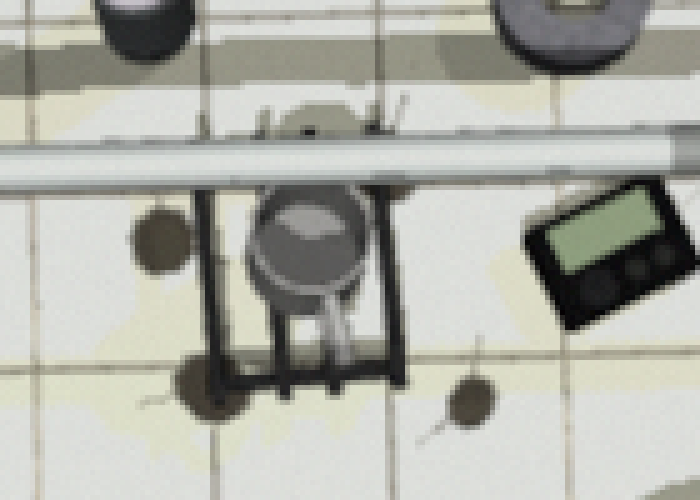

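View pics/c2.png

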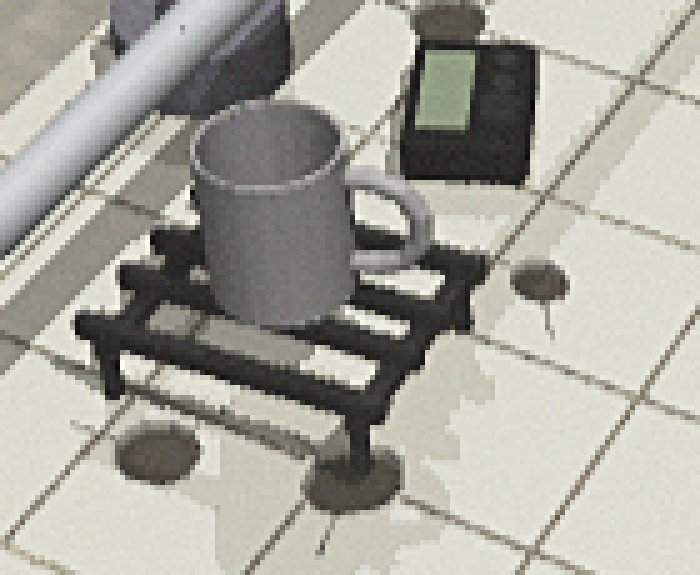

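Crop: the dark stand has the mug on it. The middle panel's chips are at the near left under a foot (303,227), far right (338,187), left (292,198) and near right (354,230), so it is panel_b. The handle points towards the robot. Next I fit the poses precisely.

```bash
cat > fit.py <<'E'
from h import *
from scipy.optimize import minimize
def box(x0,x1,y0,y1,z0,z1): return np.array([[x,y,z] for x in(x0,x1) for y in(y0,y1) for z in(z0,z1)],float)
B=[box(-75,75,y-4,y+4,33,45) for y in(-50,-14,14,50)]+[box(x-5,x+5,-54,54,25,33) for x in(-62,62)]+[box(x-4,x+4,y-4,y+4,1,25) for x in(-62,62) for y in(-50,50)]
t=np.linspace(0,2*np.pi,24,endpoint=False)
M=[np.vstack([np.c_[33*np.cos(t),33*np.sin(t),0*t+z] for z in(0,75)])]
hp=[(30,61),(50,61),(62,55),(65,41),(62,28),(50,22),(30,22)]
M+=[np.array([[sx,y+d,z+e] for (y,z) in s for sx in(-4,4) for d in(-4,4) for e in(-4,4)]) for s in zip(hp,hp[1:])]
def sil(n,parts,p,z,ss=4):
    T=R.from_euler("zyx",[p[2],p[3] if len(p)>3 else 0,p[4] if len(p)>4 else 0])
    m=np.zeros((480*ss,640*ss),np.uint8)
    for b in parts:
        uv=proj(n,T.apply(b)+[p[0],p[1],z]); h=cv2.convexHull(np.round((uv+.5)*ss).astype(np.int32)); cv2.fillConvexPoly(m,h,255)
    return cv2.resize(m,(640,480),interpolation=cv2.INTER_AREA)/255.
def barmask(n,bx,z=188,r_=12.5):
    pass
def fit(parts,p0,z,tgt,w,cams=("top","side"),steps=(8,8,.1)):
    def f(p):
        return sum((w[n]*(cv2.GaussianBlur(sil(n,parts,p,z),(0,0),.8)-tgt[n])**2).sum()/tgt[n].sum() for n in cams)
    s=np.vstack([p0]+[np.array(p0)+np.eye(len(p0))[i]*steps[i] for i in range(len(p0))])
    o=minimize(f,p0,method="Nelder-Mead",options=dict(initial_simplex=s,maxiter=160,xatol=.1,fatol=1e-4)); return o.x,o.fun
E
python3 - <<'E'
from fit import *
im={n:r.read_camera(n) for n in("top","side")}
g={n:im[n].astype(float).max(2) for n in im}
md={n:{q:r.outline_of(q,n) for q in("mug","stand","bar","ledge")} for n in im}
def inb(m,u,v): return m[v-3:v+4,u-3:u+4].any()
bar={n:cv2.dilate(md[n]["bar"][0]["mask"].astype(np.uint8),np.ones((3,3)))>0 for n in im}
mug={n:md[n]["mug"][0]["mask"] for n in im}
G=lambda m:cv2.GaussianBlur(m.astype(float),(0,0),.8)
# ledge from contour min area rect
for n in ("top",):
    c,_=cv2.findContours(md[n]["ledge"][0]["mask"].astype(np.uint8),cv2.RETR_EXTERNAL,2); c=np.vstack(c)[:,0]
    w=ray(n,c,16)[:,:2].astype(np.float32); print("ledge rect",cv2.minAreaRect(w))
# panels
for n in im:
    for d in r.outline_of("panel_a",n)[:3]:
        c,_=cv2.findContours(d["mask"].astype(np.uint8),cv2.RETR_EXTERNAL,2); c=max(c,key=len)[:,0]
        rr=cv2.minAreaRect(ray(n,c,16)[:,:2].astype(np.float32)); print("panel",n,np.round(rr[0],1),np.round(rr[1]),round(rr[2],2))
# chips: isolated dark blobs
for n,seeds in {"top":[(292,198),(354,230)],"side":[(241,255),(317,221)]}.items():
    for u,v in seeds:
        l=g[n][v-9:v+10,u-9:u+10]; th=(np.percentile(l,5)+np.percentile(l,80))/2
        k,lab,st,ce=cv2.connectedComponentsWithStats((l<th).astype(np.uint8)); j=1+np.argmax(st[1:,4]); print("chip",n,ce[j]+[u-9,v-9],st[j,4],np.round(ray(n,ce[j]+[u-9,v-9],16)[0,:2],1))
# mug
tgt={n:G(mug[n]) for n in im}; w={n:1.-bar[n] for n in im}
for y in(3.0,3.4): print("mug",*fit(M,[612,20,y],61,tgt,w))
for n in im: print("mug",n,*fit(M,[612,20,3.1],61,tgt,w,(n,)))
# stand: dark pixels
sr={}
for n,(a,b,c,d) in {"top":(286,352,165,240),"side":(205,325,180,275)}.items():
    z=np.zeros((480,640)); z[c:d,a:b]=1
    m=cv2.dilate(mug[n].astype(np.uint8),np.ones((5,5)))>0
    w[n]=z*(1-bar[n])*(1-m); v=np.clip((130-g[n])/80,0,1) if n=="side" else np.clip((100-g[n])/60,0,1)
    tgt[n]=v*w[n]
for p0 in ([612,22,0.],[612,22,.1]): print("stand",*fit(B,p0,16,tgt,w))
p,_=fit(B,[612,22,0.,0,0],16,tgt,w,steps=(8,8,.1,.03,.03)); print("stand5",p,_)
for n in im: print("stand",n,*fit(B,[612,22,0.],16,tgt,w,(n,)))
np.savez("fit0.npz",p=p)
# bar axis
for n in im:
    v,u=np.nonzero(md[n]["bar"][0]["mask"]); 
for u in (260,290,340,360):
    col=im["top"][165:200,u].astype(int).min(1); print(u,[int(x) for x in col])
for n in im: 
    s=sil(n,B,p,16); o=im[n].copy(); o[...,0]=np.clip(o[...,0]+120*s,0,255); v0,u0=(150,260) if n=="top" else (165,210); cv2.imwrite(f"pics/f_{n}.png",cv2.resize(o[v0:v0+110,u0:u0+140],None,fx=4,fy=4)[:,:,::-1])
a=[cv2.imread(f"pics/f_{n}.png") for n in im]; cv2.imwrite("pics/f.png",cv2.resize(np.hstack(a),(800,314)))
E
```

```text
ledge rect ((590.5419921875, 29.1639404296875), (494.70037841796875, 1198.959228515625), 1.4761042594909668)
panel top [561.9  28.3] [203. 302.] 1.78
panel top [554.3 328.2] [203. 304.] 1.46
panel top [ 570.  -272.8] [203. 300.] 1.49
panel side [615.1  27.7] [304. 300.] 1.7
panel side [ 622.9 -273.9] [306. 306.] 1.83
panel side [608.3 327.1] [305. 304.] 1.24
chip top [294.51666667 197.5       ] 180 [634.   98.3]
chip top [353.96103896 230.        ] 77 [540.8 -70.1]
chip side [241.         255.33939394] 165 [634.2 106. ]
chip side [317.49333333 220.94666667] 75 [541.6 -69.4]
mug [616.92662856  24.32988119   3.03802037] 0.3376761872800731
mug [617.05404754  24.59444482   3.47666737] 0.28788527886026544
mug top [615.54408083  22.85112504   4.08730682] 0.07774140005340403
mug side [619.39718674  22.60897219   3.79651204] 0.09715240434914647
stand [6.16265592e+02 2.85205226e+01 1.05832255e-01] 0.7722880629916086
stand [6.16272773e+02 2.83757804e+01 9.56061760e-02] 0.7714318361385624
stand5 [ 6.15598591e+02  2.70915219e+01  8.55304434e-02  3.16607012e-02
 -1.05261051e-02] 0.771302414043578
stand top [6.16456136e+02 2.85286333e+01 7.96267460e-02] 0.33085472495232027
stand side [6.17210365e+02 2.74583578e+01 1.01132267e-01] 0.43428678799808174
260 [62, 62, 62, 62, 87, 109, 108, 108, 109, 109, 111, 109, 109, 98, 84, 95, 110, 120, 122, 122, 115, 104, 88, 61, 80, 113, 121, 121, 122, 122, 121, 121, 122, 121, 121]
290 [72, 74, 100, 121, 121, 122, 121, 122, 122, 121, 122, 122, 101, 76, 90, 107, 117, 122, 120, 118, 107, 92, 63, 55, 91, 110, 87, 49, 33, 29, 32, 31, 32, 30, 30]
340 [75, 98, 121, 112, 93, 92, 104, 107, 110, 118, 121, 101, 82, 99, 113, 120, 120, 120, 113, 90, 65, 56, 34, 34, 52, 94, 121, 121, 121, 121, 122, 122, 121, 121, 121]
360 [63, 86, 109, 109, 110, 109, 112, 118, 121, 121, 101, 74, 87, 106, 117, 122, 121, 118, 109, 94, 66, 68, 104, 121, 121, 122, 122, 122, 121, 121, 121, 120, 121, 121, 118]
```

View pics/f.png

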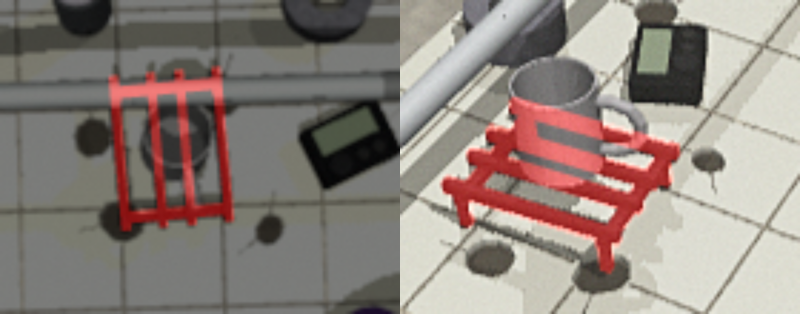

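The stand overlay matches both views: centre about (616,28), yaw about 0.09. The mug yaw needs a restart at about 1.8. I also need the bar position and a list of what is near the parking spot.

```bash
python3 - <<'E'
from fit import *
im={n:r.read_camera(n) for n in("top","side")}
G=lambda m:cv2.GaussianBlur(m.astype(float),(0,0),.8)
w={};tgt={}
for n in im:
    tgt[n]=G(r.outline_of("mug",n)[0]["mask"]); w[n]=1.-(cv2.dilate(r.outline_of("bar",n)[0]["mask"].astype(np.uint8),np.ones((3,3)))>0)
for z in(61,63): 
  print("mug",*fit(M,[616,25,1.8],z,tgt,w))
  for n in im: print("mug",n,*fit(M,[616,25,1.8],z,tgt,w,(n,)))
print("bar",ray("top",[(290,182.8),(340,181),(260,184)],188)[:,:2], ray("top",[(290,187.8),(340,186),(315,187)],186)[:,:2])
# chips on near rows in world: middle panel
T=R.from_euler("z",.026)
print(T.apply(np.array([[62,-50,0],[-62,50,0],[22,77,0],[-75,-96,0]]))+[614.5,28.3,0])
s=r.sense(); print(Q(s["ee_rot"]).as_matrix().round(3),s["eef_pos"],s["clock"])
E
```

```text
mug [617.63116358  24.06180879   1.87123857] 0.04348079231313108
mug top [616.13131821  23.99986862   1.87417748] 0.01535094683795534
mug side [618.46339453  23.55156473   1.89733068] 0.022704436187113243
mug [616.64025369  24.31357605   1.86292265] 0.04030546017467951
mug top [616.10792998  24.13595686   1.86320603] 0.015418337872895371
mug side [616.85974487  25.28987678   1.89789829] 0.02156916448590603
bar [[644.20236558 100.77763153]
 [648.44149984 -24.84790147]
 [641.35253541 176.194717  ]] [[631.86316628 100.8674531 ]
 [636.11049442 -24.86409053]
 [633.7331605   37.99053101]]
[[677.77889872 -20.07128256   0.        ]
 [551.22110128  76.67128256   0.        ]
 [634.49078997 105.84591102   0.        ]
 [542.02106737 -69.61733414   0.        ]]
[[ 0.95   0.312  0.   ]
 [ 0.312 -0.95   0.   ]
 [ 0.    -0.    -1.   ]] [ 202.49039146 -617.62940026  231.31470425] 2.5
```

```bash
cat > plan.py <<'E'
from h import *
def pose(g,yaw,lean,off=19.):
    "tool pose with point `off` mm behind the TCP at g; yaw of tool x; lean>0: gripper leans back to -x"
    Rm=R.from_euler("z",yaw)*R.from_euler("x",np.pi)   # pointing down, tool x at yaw
    # lean direction: away along heading a (robot->thing) is fixed by caller through axis
    return Rm
def lean(Rm,a,th):
    "tilt so the tool z gains component along heading a"
    return R.from_rotvec(-th*np.array([-np.sin(a),np.cos(a),0]))*Rm
def twist(p0,R0,p1,R1,N):
    w=(R0.inv()*R1).as_rotvec()/N
    S=sum(R.from_rotvec(k*w).as_matrix() for k in range(N))
    d=np.linalg.solve(S,R0.inv().apply(p1-p0))
    d=np.round(d,1); w=np.round(w,4); p,Rr=np.array(p0),R0
    path=[]
    for _ in range(N): p=p+Rr.apply(d); Rr=Rr*R.from_rotvec(w); path.append(p)
    print(N,"x",d.tolist(),w.tolist(),"mid",path[N//2].round(),"end",p.round(1),"err",np.round(p-p1,1)); return p,Rr
def cur():
    s=r.sense(); return s["eef_pos"],Q(s["ee_rot"])
E
python3 - <<'E'
from plan import *
p,Rr=cur(); D=np.pi/180
R1=pose(0,108*D,0); p,Rr=twist(p,Rr,p,R1,9)
z=np.array([np.sin(38*D),0,-np.cos(38*D)]); G=np.array([617,24.3,121])
Rf=pose(0,180*D,0)
pre=G+24*z-110*z
mid=np.array([500,-20,215.])
p,Rr=twist(p,Rr,mid,Rf,15)
Rl=lean(Rf,0,38*D); print(Rl.as_matrix().round(3))
p,Rr=twist(p,Rr,pre,Rl,6)
p,Rr=twist(p,Rr,G+24*z,Rl,6)
E
```

```text
9 x [0.0, 0.0, 0.0] [0.0, -0.0, -0.1742] mid [ 202. -618.  231.] end [ 202.5 -617.6  231.3] err [0. 0. 0.]
15 x [9.8, 46.5, 1.1] [0.0, -0.0, -0.0838] mid [ 459. -346.  223.] end [500.2 -20.8 214.8] err [ 0.2 -0.8 -0.2]
[[-0.788  0.     0.616]
 [ 0.     1.     0.   ]
 [-0.616  0.    -0.788]]
6 x [-9.2, 7.5, 7.2] [0.0, -0.1105, -0.0] mid [541.   9. 193.] end [563.9  24.2 188.8] err [-0.1 -0.1  0. ]
6 x [-0.0, 0.0, 18.3] [0.0, -0.0, -0.0] mid [609.  24. 131.] end [631.5  24.3 102.3] err [-0.2 -0.   0.2]
```

Emit:
jog_arm(
  targets=[
    {"delta_pos":[0,0,0],"rotation":[0,0,-0.1742],"gripper":0},
    {"delta_pos":[0,0,0],"rotation":[0,0,-0.1742],"gripper":0},
    {"delta_pos":[0,0,0],"rotation":[0,0,-0.1742],"gripper":0},
    {"delta_pos":[0,0,0],"rotation":[0,0,-0.1742],"gripper":0},
    {"delta_pos":[0,0,0],"rotation":[0,0,-0.1742],"gripper":0},
    {"delta_pos":[0,0,0],"rotation":[0,0,-0.1742],"gripper":0},
    {"delta_pos":[0,0,0],"rotation":[0,0,-0.1742],"gripper":0},
    {"delta_pos":[0,0,0],"rotation":[0,0,-0.1742],"gripper":0},
    {"delta_pos":[0,0,0],"rotation":[0,0,-0.1742],"gripper":0},
  ],
)

```text
clock: 3.62
eef_pos: [202.4, -617.7, 231.3]
ee_rot: [-0.0, 0.586, 0.811, -0.0]
wrist_force: [-0.8, 0.6, -0.2]
opening: 0.997
finger_force: 0.0
```

Emit:
jog_arm(
  targets=[
    {"delta_pos":[9.8,46.5,1.1],"rotation":[0,0,-0.0838],"gripper":0},
    {"delta_pos":[9.8,46.5,1.1],"rotation":[0,0,-0.0838],"gripper":0},
    {"delta_pos":[9.8,46.5,1.1],"rotation":[0,0,-0.0838],"gripper":0},
    {"delta_pos":[9.8,46.5,1.1],"rotation":[0,0,-0.0838],"gripper":0},
    {"delta_pos":[9.8,46.5,1.1],"rotation":[0,0,-0.0838],"gripper":0},
    {"delta_pos":[9.8,46.5,1.1],"rotation":[0,0,-0.0838],"gripper":0},
    {"delta_pos":[9.8,46.5,1.1],"rotation":[0,0,-0.0838],"gripper":0},
    {"delta_pos":[9.8,46.5,1.1],"rotation":[0,0,-0.0838],"gripper":0},
    {"delta_pos":[9.8,46.5,1.1],"rotation":[0,0,-0.0838],"gripper":0},
    {"delta_pos":[9.8,46.5,1.1],"rotation":[0,0,-0.0838],"gripper":0},
    {"delta_pos":[9.8,46.5,1.1],"rotation":[0,0,-0.0838],"gripper":0},
    {"delta_pos":[9.8,46.5,1.1],"rotation":[0,0,-0.0838],"gripper":0},
    {"delta_pos":[9.8,46.5,1.1],"rotation":[0,0,-0.0838],"gripper":0},
    {"delta_pos":[9.8,46.5,1.1],"rotation":[0,0,-0.0838],"gripper":0},
    {"delta_pos":[9.8,46.5,1.1],"rotation":[0,0,-0.0838],"gripper":0},
  ],
)

```text
clock: 5.5
eef_pos: [500.1, -19.2, 215.0]
ee_rot: [0.0, -0.001, 1.0, -0.0]
wrist_force: [0.2, 0.6, -0.3]
opening: 1.001
finger_force: 0.0
```

Emit:
jog_arm(
  targets=[
    {"delta_pos":[-9.2,7.5,7.2],"rotation":[0,-0.1105,0],"gripper":0},
    {"delta_pos":[-9.2,7.5,7.2],"rotation":[0,-0.1105,0],"gripper":0},
    {"delta_pos":[-9.2,7.5,7.2],"rotation":[0,-0.1105,0],"gripper":0},
    {"delta_pos":[-9.2,7.5,7.2],"rotation":[0,-0.1105,0],"gripper":0},
    {"delta_pos":[-9.2,7.5,7.2],"rotation":[0,-0.1105,0],"gripper":0},
    {"delta_pos":[-9.2,7.5,7.2],"rotation":[0,-0.1105,0],"gripper":0},
    {"delta_pos":[0,0,0],"rotation":[0,0,0],"gripper":0},
    {"delta_pos":[0,0,0],"rotation":[0,0,0],"gripper":0},
  ],
)

```text
clock: 6.5
eef_pos: [564.2, 24.1, 189.4]
ee_rot: [0.325, -0.0, 0.946, -0.0]
wrist_force: [0.8, 0.4, 0.7]
opening: 1.0
finger_force: 0.0
```

```bash
python3 - <<'E'
from plan import *
s=r.sense(); p,Rr=cur(); D=np.pi/180
print(s["q"].round(3),s["opening"],s["wrist_force"].round(1),s["clock"],p.round(1),Rr.as_matrix().round(3))
z=np.array([np.sin(38*D),0,-np.cos(38*D)]); G=np.array([617,24.3,121])
Rl=lean(pose(0,180*D,0),0,38*D)
twist(p,Rr,G+24*z,Rl,8)
im={n:r.read_camera(n) for n in("top","side")}
a=[cv2.resize(im["top"][130:290,240:400],(400,400)),cv2.resize(im["side"][110:270,190:350],(400,400))]
cv2.imwrite("pics/pre.png",np.hstack(a)[:,:,::-1])
E
```

```text
[ 0.675 -0.223 -0.769  2.259 -0.19   0.39   1.588] 0.9995831101620629 [0.8 0.4 0.7] 6.5 [564.2  24.1 189.4] [[-0.789 -0.     0.614]
 [-0.     1.    -0.   ]
 [-0.614 -0.    -0.789]]
8 x [0.1, 0.0, 13.8] [-0.0, -0.0002, 0.0] mid [606.  24. 135.] end [631.4  24.1 101.9] err [-0.3 -0.2 -0.2]
```

View pics/pre.png

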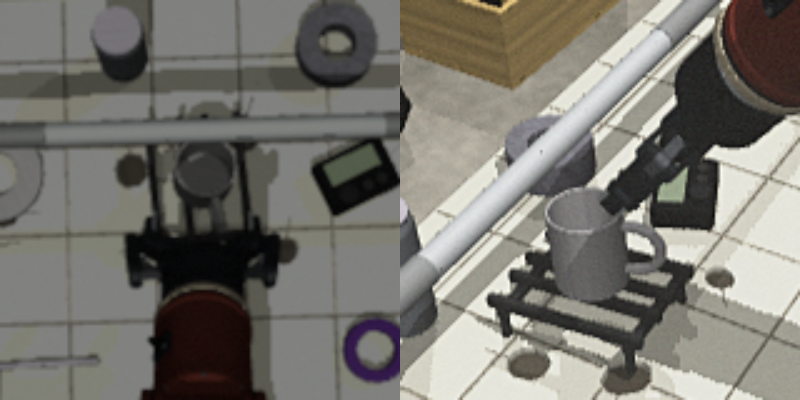

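The gripper leans back and is centred behind the mug at (200,170 in the left crop). The handle sits between the fingers and the bar is clear.

Emit:
jog_arm(
  targets=[
    {"delta_pos":[0,0,14],"rotation":[0,0,0],"gripper":0},
    {"delta_pos":[0,0,14],"rotation":[0,0,0],"gripper":0},
    {"delta_pos":[0,0,14],"rotation":[0,0,0],"gripper":0},
    {"delta_pos":[0,0,14],"rotation":[0,0,0],"gripper":0},
    {"delta_pos":[0,0,14],"rotation":[0,0,0],"gripper":0},
    {"delta_pos":[0,0,14],"rotation":[0,0,0],"gripper":0},
    {"delta_pos":[0,0,14],"rotation":[0,0,0],"gripper":0},
    {"delta_pos":[0,0,13],"rotation":[0,0,0],"gripper":0},
    {"delta_pos":[0,0,0],"rotation":[0,0,0],"gripper":0},
  ],
)

```text
clock: 7.72
eef_pos: [632.8, 23.9, 100.8]
ee_rot: [0.325, 0.0, 0.946, 0.0]
wrist_force: [-0.7, -0.1, 0.6]
opening: 0.999
finger_force: 0.0
```

Emit:
jog_arm(
  targets=[
    {"delta_pos":[0,0,0],"rotation":[0,0,0],"gripper":0.3},
    {"delta_pos":[0,0,0],"rotation":[0,0,0],"gripper":0.4},
    {"delta_pos":[0,0,0],"rotation":[0,0,0],"gripper":0.5},
    {"delta_pos":[0,0,0],"rotation":[0,0,0],"gripper":0.6},
    {"delta_pos":[0,0,0],"rotation":[0,0,0],"gripper":0.6},
    {"delta_pos":[0,0,0],"rotation":[0,0,0],"gripper":0.6},
  ],
)

```text
clock: 8.48
eef_pos: [632.8, 23.8, 102.4]
ee_rot: [0.326, 0.0, 0.945, -0.0]
wrist_force: [-2.1, -2.2, 5.8]
opening: 0.768
finger_force: 65.5
```

Emit:
jog_arm(
  targets=[
    {"delta_pos":[-3.1,0,-3.9],"rotation":[0,0,0],"gripper":0.6},
    {"delta_pos":[-3.1,0,-3.9],"rotation":[0,0,0],"gripper":0.6},
    {"delta_pos":[-3.1,0,-3.9],"rotation":[0,0,0],"gripper":0.6},
    {"delta_pos":[-3.1,0,-3.9],"rotation":[0,0,0],"gripper":0.6},
    {"delta_pos":[0,0,0],"rotation":[0,0,0],"gripper":0.6},
    {"delta_pos":[0,0,0],"rotation":[0,0,0],"gripper":0.6},
  ],
)

```text
clock: 9.22
eef_pos: [632.1, 23.9, 120.9]
ee_rot: [0.325, 0.0, 0.946, -0.0]
wrist_force: [0.4, 0.9, -1.7]
opening: 0.771
finger_force: 66.5
```

```bash
python3 - <<'E'
from plan import *
s=r.sense(); p,Rr=cur(); D=np.pi/180
print(s["opening"],s["wrist_force"].round(1),s["clock"],p.round(1))
im=r.read_camera("side"); cv2.imwrite("pics/lift.png",cv2.resize(im[130:270,190:350],None,fx=4,fy=4)[:,:,::-1])
Rz=R.from_euler("z",15*D); zt=Rr.as_matrix()[:,2]
G=p-24*zt; print("G",G.round(1))
def go(p,Rr,Gt,dy,N):
    Rn=R.from_euler("z",dy*D)*Rr; return twist(p,Rr,np.array(Gt)+24*Rn.as_matrix()[:,2],Rn,N)
p,Rr=go(p,Rr,[550,G[1]+5,G[2]+8],0,4)
p,Rr=go(p,Rr,[540,165,G[2]+8],15,6)
print(Rr.as_matrix().T.round(4)@[0,0,1])
E
```

```text
0.7713439118049865 [ 0.4  0.9 -1.7] 9.225 [632.1  23.9 120.9]
G [617.3  23.9 139.9]
4 x [12.0, 1.2, -11.9] [0.0, 0.0, 0.0] mid [582.  28. 127.] end [565.   28.7 128.9] err [ 0.2 -0.2  0. ]
6 x [-0.6, 23.5, 0.5] [-0.0268, -0.0, -0.0344] mid [562. 123. 129.] end [554.4 169.  128.7] err [ 0.1  0.2 -0.2]
[-6.150e-01 -4.000e-04 -7.885e-01]
```

View pics/lift.png

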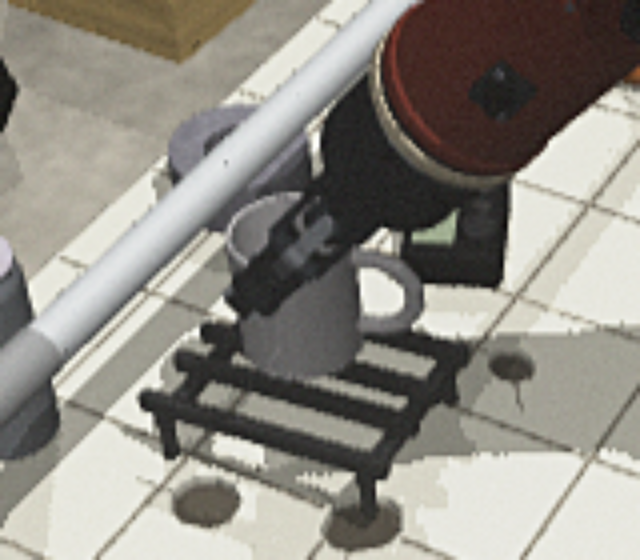

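The mug hangs upright and clear of the stand, with its base at about (300,370) in the crop. Now I carry it to (540,165).

Emit:
jog_arm(
  targets=[
    {"delta_pos":[12,1.2,-11.9],"rotation":[0,0,0],"gripper":0.6},
    {"delta_pos":[12,1.2,-11.9],"rotation":[0,0,0],"gripper":0.6},
    {"delta_pos":[12,1.2,-11.9],"rotation":[0,0,0],"gripper":0.6},
    {"delta_pos":[12,1.2,-11.9],"rotation":[0,0,0],"gripper":0.6},
    {"delta_pos":[-0.6,23.5,0.5],"rotation":[-0.0268,0,-0.0344],"gripper":0.6},
    {"delta_pos":[-0.6,23.5,0.5],"rotation":[-0.0268,0,-0.0344],"gripper":0.6},
    {"delta_pos":[-0.6,23.5,0.5],"rotation":[-0.0268,0,-0.0344],"gripper":0.6},
    {"delta_pos":[-0.6,23.5,0.5],"rotation":[-0.0268,0,-0.0344],"gripper":0.6},
    {"delta_pos":[-0.6,23.5,0.5],"rotation":[-0.0268,0,-0.0344],"gripper":0.6},
    {"delta_pos":[-0.6,23.5,0.5],"rotation":[-0.0268,0,-0.0344],"gripper":0.6},
    {"delta_pos":[0,0,0],"rotation":[0,0,0],"gripper":0.6},
  ],
)

```text
clock: 10.65
eef_pos: [554.3, 171.3, 129.1]
ee_rot: [0.323, -0.125, 0.937, 0.043]
wrist_force: [-0.0, 0.8, -1.6]
opening: 0.767
finger_force: 67.2
```

Emit:
jog_arm(
  targets=[
    {"delta_pos":[6.2,0,7.9],"rotation":[0,0,0],"gripper":0.6},
    {"delta_pos":[6.2,0,7.9],"rotation":[0,0,0],"gripper":0.6},
    {"delta_pos":[6.2,0,7.9],"rotation":[0,0,0],"gripper":0.6},
    {"delta_pos":[6.2,0,7.9],"rotation":[0,0,0],"gripper":0.6},
    {"delta_pos":[6.2,0,7.9],"rotation":[0,0,0],"gripper":0.6},
    {"delta_pos":[6.2,0,7.9],"rotation":[0,0,0],"gripper":0.6},
    {"delta_pos":[0,0,0],"rotation":[0,0,0],"gripper":0.6},
    {"delta_pos":[0,0,0],"rotation":[0,0,0],"gripper":0.6},
  ],
)

```text
clock: 11.65
eef_pos: [554.7, 169.4, 69.1]
ee_rot: [0.323, -0.123, 0.937, 0.042]
wrist_force: [-0.5, -0.3, -1.5]
opening: 0.767
finger_force: 67.2
```

```bash
python3 - <<'E'
from plan import *
s=r.sense(); print(s["q"].round(3),s["eef_pos"].round(1),s["wrist_force"].round(1),s["wrist_torque"].round(2),s["opening"])
im=r.read_camera("side"); cv2.imwrite("pics/park.png",im[180:420,100:420,::-1])
E
```

```text
[ 0.549  0.138 -1.002  2.335  1.269  0.217  0.233] [554.7 169.4  69.1] [-0.5 -0.3 -1.5] [-0.24  0.85  0.  ] 0.7666564401702411
```

View pics/park.png

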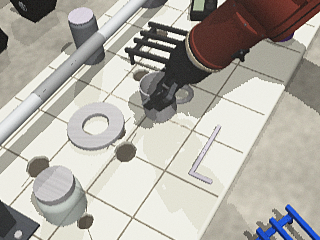

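The mug is over clear tile at (155,105) in the crop. Now I lower it to contact.

Emit:
jog_arm(
  targets=[
    {"delta_pos":[2.5,0,3.2],"rotation":[0,0,0],"gripper":0.6},
    {"delta_pos":[2.5,0,3.2],"rotation":[0,0,0],"gripper":0.6},
    {"delta_pos":[1.2,0,1.6],"rotation":[0,0,0],"gripper":0.6},
    {"delta_pos":[0.6,0,0.8],"rotation":[0,0,0],"gripper":0.6},
    {"delta_pos":[0,0,0],"rotation":[0,0,0],"gripper":0.6},
    {"delta_pos":[0,0,0],"rotation":[0,0,0],"gripper":0.6},
  ],
)

```text
clock: 12.45
eef_pos: [555.5, 169.3, 59.1]
ee_rot: [0.324, -0.123, 0.937, 0.042]
wrist_force: [-10.5, -2.9, 16.6]
opening: 0.765
finger_force: 68.9
```

Emit:
jog_arm(
  targets=[
    {"delta_pos":[-0.4,0,-0.5],"rotation":[0,0,0],"gripper":0.6},
    {"delta_pos":[0,0,0],"rotation":[0,0,0],"gripper":0.2},
    {"delta_pos":[0,0,0],"rotation":[0,0,0],"gripper":0},
    {"delta_pos":[0,0,0],"rotation":[0,0,0],"gripper":0},
    {"delta_pos":[0,0,0],"rotation":[0,0,0],"gripper":0},
    {"delta_pos":[0,0,-8],"rotation":[0,0,0],"gripper":0},
    {"delta_pos":[0,0,-16],"rotation":[0,0,0],"gripper":0},
    {"delta_pos":[0,0,-16],"rotation":[0,0,0],"gripper":0},
    {"delta_pos":[0,0,-16],"rotation":[0,0,0],"gripper":0},
    {"delta_pos":[0,0,-16],"rotation":[0,0,0],"gripper":0},
    {"delta_pos":[0,0,-16],"rotation":[0,0,0],"gripper":0},
    {"delta_pos":[0,0,-8],"rotation":[0,0,0],"gripper":0},
    {"delta_pos":[0,0,0],"rotation":[0,0,0],"gripper":0},
  ],
)

```text
clock: 14.08
eef_pos: [506.6, 154.2, 117.3]
ee_rot: [0.318, -0.123, 0.939, 0.038]
wrist_force: [-0.4, 0.7, 0.4]
opening: 0.997
finger_force: 0.0
```

```bash
python3 - <<'E'
from fit import *
s=r.sense(); print(s["q"].round(3),s["eef_pos"].round(1),s["wrist_force"].round(1),s["opening"])
G=lambda m:cv2.GaussianBlur(m.astype(float),(0,0),.8)
r.read_camera("side"); r.read_camera("top")
for n in("side","top"):
    ds=r.outline_of("mug",n); print(n,[(round(d["conf"],2),d["bbox"]) for d in ds[:3]])
    if ds:
        t={n:G(ds[0]["mask"])}; print(fit(M,[540,165,2.1],16,t,{n:1.},(n,)))
E
```

```text
[ 0.414 -0.173 -0.809  2.397 -0.075  0.22   1.471] [506.6 154.2 117.3] [-0.4  0.7  0.4] 0.9969039362152405
side [(0.65, [241.1, 255.7, 294.1, 307.3])]
(array([542.22599385, 165.21309282,   2.06374009]), np.float64(0.13171621916834064))
top [(0.71, [215.8, 188.3, 256.9, 222.0]), (0.56, [254.2, 218.2, 280.2, 250.2]), (0.21, [356.0, 131.1, 390.0, 166.0])]
(array([546.24082083, 126.5944379 ,   2.31577676]), np.float64(1.6765615063189017))
```

The mug stands at (542,165). I refit the now uncovered stand and plan the next move.

```bash
cat > stfit.py <<'E'
from fit import *
def stand(p0,tilt=True,ex=None):
    im={n:r.read_camera(n) for n in("top","side")}; tgt={};w={}
    for n,(a,b,c,d) in {"top":(282,356,165,240),"side":(200,330,180,275)}.items():
        g=im[n].astype(float).max(2); z=np.zeros((480,640)); z[c:d,a:b]=1
        s=cv2.dilate((sil(n,B,[*p0[:3]],16)>0).astype(np.uint8),np.ones((9,9))); z*=s
        bar=cv2.dilate(r.outline_of("bar",n)[0]["mask"].astype(np.uint8),np.ones((3,3)))
        w[n]=z*(1-bar)
        if ex is not None: w[n]*=1-ex(n)
        tgt[n]=w[n]*(np.clip((130-g)/80,0,1) if n=="side" else np.clip((100-g)/60,0,1))
    for cams in (("top","side"),("top",),("side",)): print(cams,*[np.round(x,3) for x in fit(B,p0,16,tgt,w,cams)])
    if tilt: print("tilt",*[np.round(x,3) for x in fit(B,[*p0,0,0],16,tgt,w,steps=(6,6,.1,.04,.04))])
    return im
E
python3 - <<'E'
from stfit import *
im=stand([616,28,.09])
cv2.imwrite("pics/s2.png",np.hstack([cv2.resize(im["top"][150:250,240:400],(400,250)),cv2.resize(im["side"][170:290,190:350],(400,250))])[:,:,::-1])
E
```

```text
('top', 'side') [6.14631e+02 2.89120e+01 1.03000e-01] 0.521
('top',) [6.16497e+02 2.87490e+01 8.40000e-02] 0.193
('side',) [6.10515e+02 2.85400e+01 1.27000e-01] 0.303
tilt [6.12789e+02 3.02760e+01 1.06000e-01 3.00000e-02 3.40000e-02] 0.491
```

View pics/s2.png

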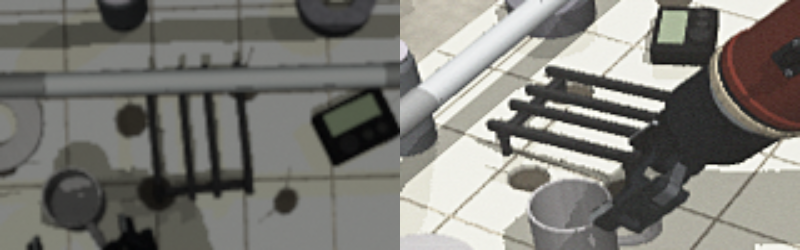

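The top view shows the bare stand at (200,140 in the crop) and the mug parked upright at (75,195). Now I plan the stand grasp.

```bash
python3 - <<'E'
from plan import *
D=np.pi/180; p,Rr=cur(); a=.088; C=np.array([616.3,28.5,0])
Rn=lean(pose(0,np.pi+a,0),a,28*D); z=Rn.as_matrix()[:,2]; print(Rn.as_matrix().round(3))
G=C+R.from_euler("z",a).apply([-10,0,55])
pre=G+21*z-100*z
p,Rr=twist(p,Rr,pre+[-10,10,20],Rn,9)
p,Rr=twist(p,Rr,pre,Rn,2)
p,Rr=twist(p,Rr,G+21*z,Rn,8)
print(pre.round(1),(G+21*z).round(1))
E
```

```text
[[-0.88  -0.088  0.468]
 [-0.078  0.996  0.041]
 [-0.469  0.    -0.883]]
9 x [-4.5, -14.1, -0.8] [0.0097, 0.018, 0.0163] mid [538.  89. 133.] end [559.   34.5 144.7] err [-0.4  0.2 -0. ]
2 x [0.5, -5.5, 11.0] [-0.0001, 0.0001, -0.0001] mid [569.  24. 125.] end [569.3  24.4 124.8] err [-0.   0.   0.1]
8 x [-0.0, -0.0, 12.5] [-0.0, -0.0, -0.0] mid [599.  27.  70.] end [616.1  28.5  36.5] err [-0.1  0.   0.1]
[569.4  24.4 124.8] [616.2  28.5  36.5]
```

Emit:
jog_arm(
  targets=[
    {"delta_pos":[-4.5,-14.1,-0.8],"rotation":[0.0097,0.018,0.0163],"gripper":0},
    {"delta_pos":[-4.5,-14.1,-0.8],"rotation":[0.0097,0.018,0.0163],"gripper":0},
    {"delta_pos":[-4.5,-14.1,-0.8],"rotation":[0.0097,0.018,0.0163],"gripper":0},
    {"delta_pos":[-4.5,-14.1,-0.8],"rotation":[0.0097,0.018,0.0163],"gripper":0.2},
    {"delta_pos":[-4.5,-14.1,-0.8],"rotation":[0.0097,0.018,0.0163],"gripper":0.4},
    {"delta_pos":[-4.5,-14.1,-0.8],"rotation":[0.0097,0.018,0.0163],"gripper":0.41},
    {"delta_pos":[-4.5,-14.1,-0.8],"rotation":[0.0097,0.018,0.0163],"gripper":0.41},
    {"delta_pos":[-4.5,-14.1,-0.8],"rotation":[0.0097,0.018,0.0163],"gripper":0.41},
    {"delta_pos":[-4.5,-14.1,-0.8],"rotation":[0.0097,0.018,0.0163],"gripper":0.41},
    {"delta_pos":[0.5,-5.5,11.0],"rotation":[0,0,0],"gripper":0.41},
    {"delta_pos":[0.5,-5.5,11.0],"rotation":[0,0,0],"gripper":0.41},
    {"delta_pos":[0,0,0],"rotation":[0,0,0],"gripper":0.41},
    {"delta_pos":[0,0,0],"rotation":[0,0,0],"gripper":0.41},
  ],
)

```text
clock: 16.1
eef_pos: [569.1, 25.0, 124.9]
ee_rot: [0.242, -0.043, 0.969, 0.011]
wrist_force: [0.3, 0.4, -0.6]
opening: 0.586
finger_force: 0.0
```

```bash
python3 - <<'E'
from plan import *
D=np.pi/180; p,Rr=cur(); s=r.sense(); print(p.round(1),s["opening"],s["q"].round(3)); a=.088; C=np.array([616.3,28.5,0])
Rn=lean(pose(0,np.pi+a,0),a,28*D); z=Rn.as_matrix()[:,2]
G=C+R.from_euler("z",a).apply([-10,0,55])
twist(p,Rr,G+21*z-56*z,Rn,3)
twist(p,Rr,G+21*z,Rn,8)
im={n:r.read_camera(n) for n in("top","side")}
cv2.imwrite("pics/s3.png",np.hstack([cv2.resize(im["top"][150:250,260:380],(400,333)),cv2.resize(im["side"][170:270,200:320],(400,333))])[:,:,::-1])
E
```

```text
[569.1  25.  124.9] 0.586074401234844 [ 0.522 -0.003 -0.647  2.184  0.034  0.471  1.508]
3 x [-0.0, -0.2, 14.7] [0.0001, 0.0001, 0.0002] mid [583.  26.  99.] end [589.8  26.3  86. ] err [-0.2  0.1  0. ]
8 x [-0.0, -0.1, 12.5] [0.0, 0.0, 0.0001] mid [598.  27.  70.] end [615.9  28.4  36.6] err [-0.2 -0.1  0.1]
```

View pics/s3.png

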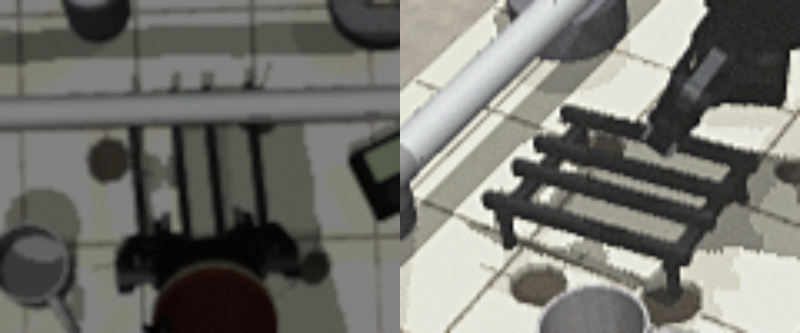

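The fingers, half closed, straddle the two inner bars at (180–245,235 in the crop), and the bar is clear. Descending.

Emit:
jog_arm(
  targets=[
    {"delta_pos":[0,0,12.5],"rotation":[0,0,0],"gripper":0.41},
    {"delta_pos":[0,0,12.5],"rotation":[0,0,0],"gripper":0.41},
    {"delta_pos":[0,0,12.5],"rotation":[0,0,0],"gripper":0.41},
    {"delta_pos":[0,0,12.5],"rotation":[0,0,0],"gripper":0.41},
    {"delta_pos":[0,0,10],"rotation":[0,0,0],"gripper":0.41},
    {"delta_pos":[0,0,8],"rotation":[0,0,0],"gripper":0.41},
    {"delta_pos":[0,0,6],"rotation":[0,0,0],"gripper":0.41},
    {"delta_pos":[0,0,0],"rotation":[0,0,0],"gripper":0.41},
  ],
)

```text
clock: 17.2
eef_pos: [604.0, 27.8, 59.7]
ee_rot: [0.242, -0.043, 0.969, 0.011]
wrist_force: [0.5, -0.3, -0.7]
opening: 0.591
finger_force: 0.0
```

Emit:
jog_arm(
  targets=[
    {"delta_pos":[0,0,5],"rotation":[0,0,0],"gripper":0.41},
    {"delta_pos":[0,0,5],"rotation":[0,0,0],"gripper":0.41},
    {"delta_pos":[0,0,0],"rotation":[0,0,0],"gripper":0.41},
  ],
)

```text
clock: 17.58
eef_pos: [608.7, 28.1, 50.7]
ee_rot: [0.242, -0.043, 0.969, 0.011]
wrist_force: [-0.3, 0.3, 0.4]
opening: 0.592
finger_force: 0.0
```

Emit:
jog_arm(
  targets=[
    {"delta_pos":[0,0,5],"rotation":[0,0,0],"gripper":0.41},
    {"delta_pos":[0,0,5],"rotation":[0,0,0],"gripper":0.41},
    {"delta_pos":[0,0,5],"rotation":[0,0,0],"gripper":0.41},
    {"delta_pos":[0,0,0],"rotation":[0,0,0],"gripper":0.41},
  ],
)

```text
clock: 18.08
eef_pos: [615.6, 28.8, 37.3]
ee_rot: [0.242, -0.043, 0.969, 0.011]
wrist_force: [-1.3, 0.6, -0.8]
opening: 0.591
finger_force: 0.0
```

Emit:
jog_arm(
  targets=[
    {"delta_pos":[0,0,0],"rotation":[0,0,0],"gripper":0.48},
    {"delta_pos":[0,0,0],"rotation":[0,0,0],"gripper":0.54},
    {"delta_pos":[0,0,0],"rotation":[0,0,0],"gripper":0.6},
    {"delta_pos":[0,0,0],"rotation":[0,0,0],"gripper":0.7},
    {"delta_pos":[0,0,0],"rotation":[0,0,0],"gripper":0.8},
    {"delta_pos":[0,0,0],"rotation":[0,0,0],"gripper":0.8},
  ],
)

```text
clock: 18.82
eef_pos: [615.9, 28.7, 38.2]
ee_rot: [0.242, -0.043, 0.969, 0.01]
wrist_force: [-4.1, 0.8, 5.9]
opening: 0.405
finger_force: 59.2
```

Emit:
jog_arm(
  targets=[
    {"delta_pos":[-1.9,0,-3.5],"rotation":[0,0,0],"gripper":0.8},
    {"delta_pos":[-1.9,0,-3.5],"rotation":[0,0,0],"gripper":0.8},
    {"delta_pos":[-1.9,0,-3.5],"rotation":[0,0,0],"gripper":0.8},
    {"delta_pos":[0,0,0],"rotation":[0,0,0],"gripper":0.8},
    {"delta_pos":[0,0,0],"rotation":[0,0,0],"gripper":0.8},
  ],
)

```text
clock: 19.45
eef_pos: [615.8, 28.5, 49.8]
ee_rot: [0.242, -0.043, 0.969, 0.01]
wrist_force: [0.4, 1.2, -4.1]
opening: 0.414
finger_force: 60.1
```

```bash
python3 - <<'E'
from plan import *
D=np.pi/180; p,Rr=cur(); s=r.sense(); print(p.round(1),s["opening"],s["q"].round(3),s["wrist_force"].round(1),s["wrist_torque"].round(2))
C=np.array([616.3,28.5,0]); dz=R.from_euler("z",-.675)
p1=C+dz.apply(p-C); q,Rq=twist(p,Rr,p1,dz*Rr,8)
# stand fit with side camera only, lifted (z free by trying)
from fit import *
im=r.read_camera("side"); g=im.astype(float).max(2)
grip=np.zeros((480,640),np.uint8)
for zb in (22,25,28):
    w=cv2.dilate((sil("side",B,[616,28,.09],zb)>0).astype(np.uint8),np.ones((9,9))).astype(float)
    u,v=proj("side",p)[0].astype(int); cv2.circle(w,(u,v-0),1,0); w[:v+6,u-16:]=0 if False else w[:v+6,u-16:]
    t={"side":w*np.clip((130-g)/80,0,1)}
    print(zb,*[np.round(x,3) for x in fit(B,[616,28,.09,0,0],zb,t,{"side":w},("side",),(6,6,.1,.04,.04))])
E
```

```text
[615.8  28.5  49.8] 0.4142305834752294 [ 0.378  0.227 -0.545  2.149  0.426  0.332  1.161] [ 0.4  1.2 -4.1] [-0.06  0.88 -0.01]
8 x [-0.0, 0.0, 0.0] [0.0397, 0.0, 0.0745] mid [616.  29.  50.] end [615.8  28.5  49.8] err [-0.1 -0.3 -0. ]
22 [6.17876e+02 2.58680e+01 8.30000e-02 5.20000e-02 4.00000e-02] 0.19
25 [6.15886e+02 2.77360e+01 9.40000e-02 4.40000e-02 3.40000e-02] 0.198
28 [6.1298e+02 2.9820e+01 9.1000e-02 6.1000e-02 2.5000e-02] 0.211
```

Emit:
jog_arm(
  targets=[
    {"delta_pos":[0,0,0],"rotation":[0.0397,0,0.0745],"gripper":0.8},
    {"delta_pos":[0,0,0],"rotation":[0.0397,0,0.0745],"gripper":0.8},
    {"delta_pos":[0,0,0],"rotation":[0.0397,0,0.0745],"gripper":0.8},
    {"delta_pos":[0,0,0],"rotation":[0.0397,0,0.0745],"gripper":0.8},
    {"delta_pos":[0,0,0],"rotation":[0.0397,0,0.0745],"gripper":0.8},
    {"delta_pos":[0,0,0],"rotation":[0.0397,0,0.0745],"gripper":0.8},
    {"delta_pos":[0,0,0],"rotation":[0.0397,0,0.0745],"gripper":0.8},
    {"delta_pos":[0,0,0],"rotation":[0.0397,0,0.0745],"gripper":0.8},
    {"delta_pos":[0,0,0],"rotation":[0,0,0],"gripper":0.8},
    {"delta_pos":[0,0,0],"rotation":[0,0,0],"gripper":0.8},
  ],
)

```text
clock: 20.75
eef_pos: [615.7, 28.6, 49.6]
ee_rot: [0.232, 0.28, 0.929, -0.07]
wrist_force: [-0.7, -0.6, -3.5]
opening: 0.407
finger_force: 60.4
```

```bash
python3 - <<'E'
from plan import *
from fit import *
p,Rr=cur(); s=r.sense(); print(p.round(1),s["q"].round(3),s["wrist_force"].round(1)); m=Rr.as_matrix(); print(m.round(3),"tool yaw",np.arctan2(-m[1,0],-m[0,0]), "up",m.T@[0,0,1])
im=r.read_camera("side"); g=im.astype(float).max(2)
for zb in (25,28):
    w=cv2.dilate((sil("side",B,[616,28,-.585],zb)>0).astype(np.uint8),np.ones((11,11))).astype(float)
    t={"side":w*np.clip((130-g)/80,0,1)}
    print(zb,*[np.round(x,3) for x in fit(B,[616,28,-.585,0,0],zb,t,{"side":w},("side",),(6,6,.1,.04,.04))])
E
```

```text
[615.7  28.6  49.6] [-0.099  0.274 -0.271  2.063  0.801  0.668  0.028] [-0.7 -0.6 -3.5]
[[-0.736  0.553  0.391]
 [ 0.488  0.833 -0.26 ]
 [-0.47  -0.    -0.883]] tool yaw -0.5854117580588319 up [-4.70032177e-01 -4.99649938e-04 -8.82649139e-01]
25 [ 6.18113e+02  2.73080e+01 -5.89000e-01  1.30000e-02  2.30000e-02] 0.36
28 [ 6.16929e+02  2.89800e+01 -5.82000e-01 -1.00000e-03  1.30000e-02] 0.373
```

Emit:
jog_arm(
  targets=[
    {"delta_pos":[1.4,0,2.6],"rotation":[0,0,0],"gripper":0.8},
    {"delta_pos":[1.4,0,2.6],"rotation":[0,0,0],"gripper":0.8},
    {"delta_pos":[0.9,0,1.8],"rotation":[0,0,0],"gripper":0.8},
    {"delta_pos":[0.5,0,0.9],"rotation":[0,0,0],"gripper":0.8},
    {"delta_pos":[0.5,0,0.9],"rotation":[0,0,0],"gripper":0.8},
    {"delta_pos":[0,0,0],"rotation":[0,0,0],"gripper":0.8},
    {"delta_pos":[0,0,0],"rotation":[0,0,0],"gripper":0.8},
  ],
)

```text
clock: 21.68
eef_pos: [616.8, 28.7, 40.8]
ee_rot: [0.233, 0.281, 0.928, -0.07]
wrist_force: [0.0, 0.5, 5.1]
opening: 0.409
finger_force: 60.5
```

Emit:
jog_arm(
  targets=[
    {"delta_pos":[0.4,0,0.7],"rotation":[0,0,0],"gripper":0.8},
    {"delta_pos":[0.4,0,0.7],"rotation":[0,0,0],"gripper":0.8},
    {"delta_pos":[0,0,0],"rotation":[0,0,0],"gripper":0.8},
    {"delta_pos":[0,0,0],"rotation":[0,0,0],"gripper":0.8},
  ],
)

```text
clock: 22.18
eef_pos: [616.7, 29.4, 39.1]
ee_rot: [0.233, 0.28, 0.929, -0.07]
wrist_force: [-1.7, 1.9, 6.6]
opening: 0.413
finger_force: 61.4
```

Emit:
jog_arm(
  targets=[
    {"delta_pos":[0.5,0,0.9],"rotation":[0,0,0],"gripper":0.8},
    {"delta_pos":[0,0,0],"rotation":[0,0,0],"gripper":0.8},
    {"delta_pos":[0,0,0],"rotation":[0,0,0],"gripper":0.8},
  ],
)

```text
clock: 22.55
eef_pos: [616.9, 29.5, 38.8]
ee_rot: [0.233, 0.28, 0.929, -0.07]
wrist_force: [-5.4, 2.9, 14.8]
opening: 0.408
finger_force: 62.4
```

Emit:
jog_arm(
  targets=[
    {"delta_pos":[0,0,0],"rotation":[0,0,0],"gripper":0.5},
    {"delta_pos":[0,0,0],"rotation":[0,0,0],"gripper":0.41},
    {"delta_pos":[0,0,0],"rotation":[0,0,0],"gripper":0.41},
    {"delta_pos":[0,0,0],"rotation":[0,0,0],"gripper":0.41},
    {"delta_pos":[0,0,-6],"rotation":[0,0,0],"gripper":0.41},
    {"delta_pos":[0,0,-8],"rotation":[0,0,0],"gripper":0.41},
    {"delta_pos":[0,0,-10],"rotation":[0,0,0],"gripper":0.41},
    {"delta_pos":[0,0,-12],"rotation":[0,0,0],"gripper":0.41},
    {"delta_pos":[0,0,-15],"rotation":[0,0,0],"gripper":0.41},
    {"delta_pos":[0,0,-20],"rotation":[0,0,0],"gripper":0.41},
    {"delta_pos":[0,0,-20],"rotation":[0,0,0],"gripper":0.2},
    {"delta_pos":[0,0,0],"rotation":[0,0,0],"gripper":0},
  ],
)

```text
clock: 24.05
eef_pos: [580.7, 53.6, 119.9]
ee_rot: [0.233, 0.28, 0.928, -0.069]
wrist_force: [0.3, 0.7, -0.4]
opening: 0.98
finger_force: 0.0
```

```bash
python3 - <<'E'
from stfit import *
s=r.sense(); print(s["eef_pos"].round(1),s["q"].round(3),s["wrist_force"].round(1),s["clock"])
im=stand([616,28.5,-.585])
G=lambda m:cv2.GaussianBlur(m.astype(float),(0,0),.8)
for n in("side","top"):
    ds=r.outline_of("mug",n)
    for d in ds[:2]: print(n,round(d["conf"],2),np.round(d["bbox"]),*[np.round(x,2) for x in fit(M,[541,165,2.1],16,{n:G(d["mask"])},{n:1.},(n,))])
E
```

```text
[580.7  53.6 119.9] [-0.107  0.121 -0.331  2.071  0.659  0.793  0.121] [ 0.3  0.7 -0.4] 24.05
('top', 'side') [ 6.17386e+02  3.16550e+01 -5.74000e-01] 0.617
('top',) [ 6.15649e+02  3.30450e+01 -5.75000e-01] 0.325
('side',) [ 6.18778e+02  3.05530e+01 -5.82000e-01] 0.276
tilt [ 6.16748e+02  3.10120e+01 -5.74000e-01  1.50000e-02 -1.70000e-02] 0.61
side 0.84 [243. 254. 296. 307.] [541.22 164.38   2.09] 0.04
top 0.66 [265. 154. 374. 262.] [624.52  88.04   2.18] 0.9
top 0.54 [260. 219. 275. 230.] [547.31 167.62   2.18] 2.84
```

```bash
python3 - <<'E'
from plan import *
D=np.pi/180; p,Rr=cur(); a=15*D
Rn=lean(pose(0,np.pi+a,0),a,38*D); z=Rn.as_matrix()[:,2]
T=np.array([555.3,169,59.5]); 
Rm=lean(pose(0,np.pi-5*D,0),-5*D,30*D)
q,Rq=twist(p,Rr,np.array([540,115,150.]),Rm,5)
q,Rq=twist(q,Rq,T-72*z,Rn,5)
q,Rq=twist(q,Rq,T,Rn,6)
E
```

```text
5 x [7.6, 8.7, -11.7] [-0.0487, -0.0068, -0.0874] mid [560.  92. 137.] end [539.8 114.9 149.8] err [-0.2 -0.1 -0.2]
5 x [7.9, 8.8, 2.9] [-0.0391, -0.0277, -0.058] mid [525. 142. 130.] end [512.6 157.6 116.2] err [ 0.1  0.  -0. ]
6 x [0.0, -0.0, 12.0] [-0.0, 0.0, 0.0] mid [541. 165.  78.] end [555.4 169.   59.5] err [ 0.1  0.  -0. ]
```

Emit:
jog_arm(
  targets=[
    {"delta_pos":[7.6,8.7,-11.7],"rotation":[-0.0487,-0.0068,-0.0874],"gripper":0},
    {"delta_pos":[7.6,8.7,-11.7],"rotation":[-0.0487,-0.0068,-0.0874],"gripper":0},
    {"delta_pos":[7.6,8.7,-11.7],"rotation":[-0.0487,-0.0068,-0.0874],"gripper":0},
    {"delta_pos":[7.6,8.7,-11.7],"rotation":[-0.0487,-0.0068,-0.0874],"gripper":0},
    {"delta_pos":[7.6,8.7,-11.7],"rotation":[-0.0487,-0.0068,-0.0874],"gripper":0},
    {"delta_pos":[7.9,8.8,2.9],"rotation":[-0.0391,-0.0277,-0.058],"gripper":0},
    {"delta_pos":[7.9,8.8,2.9],"rotation":[-0.0391,-0.0277,-0.058],"gripper":0},
    {"delta_pos":[7.9,8.8,2.9],"rotation":[-0.0391,-0.0277,-0.058],"gripper":0},
    {"delta_pos":[7.9,8.8,2.9],"rotation":[-0.0391,-0.0277,-0.058],"gripper":0},
    {"delta_pos":[7.9,8.8,2.9],"rotation":[-0.0391,-0.0277,-0.058],"gripper":0},
    {"delta_pos":[0,0,0],"rotation":[0,0,0],"gripper":0},
    {"delta_pos":[0,0,0],"rotation":[0,0,0],"gripper":0},
  ],
)

```text
clock: 25.85
eef_pos: [515.2, 155.2, 120.0]
ee_rot: [0.317, -0.11, 0.941, 0.04]
wrist_force: [-0.2, 0.6, 0.0]
opening: 1.0
finger_force: 0.0
```

```bash
python3 - <<'E'
from plan import *
from stfit import *
D=np.pi/180; p,Rr=cur(); a=15*D; s=r.sense(); print(p.round(1),s["q"].round(3),s["opening"])
Rn=lean(pose(0,np.pi+a,0),a,38*D)
twist(p,Rr,np.array([555.3,169,59.5]),Rn,7)
stand([616.8,30.5,-.578])
r.read_camera("side")
d=r.outline_of("mug","side")[0]; print(d["conf"],fit(M,[541,165,2.1],16,{"side":cv2.GaussianBlur(d["mask"].astype(float),(0,0),.8)},{"side":1.},("side",)))
E
```

```text
[515.2 155.2 120. ] [ 0.074 -0.137 -0.505  2.387  0.248  0.244  1.134] 1.0002591370908942
7 x [0.5, 0.5, 10.5] [-0.0019, -0.002, -0.0036] mid [538. 163.  85.] end [555.1 169.   59.6] err [-0.2 -0.   0.1]
('top', 'side') [ 6.16204e+02  3.29230e+01 -5.75000e-01] 0.533
('top',) [ 6.16889e+02  3.30060e+01 -5.75000e-01] 0.181
('side',) [ 6.15281e+02  3.24700e+01 -5.77000e-01] 0.343
tilt [ 6.1583e+02  3.2531e+01 -5.7600e-01  1.1000e-02 -7.0000e-03] 0.527
0.61 (array([541.63849284, 165.32872571,   2.07946841]), np.float64(0.17841657515409914))
```

Emit:
jog_arm(
  targets=[
    {"delta_pos":[0.5,0.5,10.5],"rotation":[-0.0019,-0.002,-0.0036],"gripper":0},
    {"delta_pos":[0.5,0.5,10.5],"rotation":[-0.0019,-0.002,-0.0036],"gripper":0},
    {"delta_pos":[0.5,0.5,10.5],"rotation":[-0.0019,-0.002,-0.0036],"gripper":0},
    {"delta_pos":[0.5,0.5,10.5],"rotation":[-0.0019,-0.002,-0.0036],"gripper":0},
    {"delta_pos":[0.5,0.5,10.5],"rotation":[-0.0019,-0.002,-0.0036],"gripper":0},
    {"delta_pos":[0.5,0.5,10.5],"rotation":[-0.0019,-0.002,-0.0036],"gripper":0},
    {"delta_pos":[0.5,0.5,10.5],"rotation":[-0.0019,-0.002,-0.0036],"gripper":0},
    {"delta_pos":[0,0,0],"rotation":[0,0,0],"gripper":0},
    {"delta_pos":[0,0,0],"rotation":[0,0,0],"gripper":0},
  ],
)

```text
clock: 27.28
eef_pos: [554.4, 170.2, 59.7]
ee_rot: [0.323, -0.125, 0.937, 0.043]
wrist_force: [-0.1, 0.2, 0.4]
opening: 0.997
finger_force: 0.0
```

Emit:
jog_arm(
  targets=[
    {"delta_pos":[0,0,0],"rotation":[0,0,0],"gripper":0.3},
    {"delta_pos":[0,0,0],"rotation":[0,0,0],"gripper":0.4},
    {"delta_pos":[0,0,0],"rotation":[0,0,0],"gripper":0.5},
    {"delta_pos":[0,0,0],"rotation":[0,0,0],"gripper":0.6},
    {"delta_pos":[0,0,0],"rotation":[0,0,0],"gripper":0.6},
    {"delta_pos":[0,0,0],"rotation":[0,0,0],"gripper":0.6},
  ],
)

```text
clock: 28.02
eef_pos: [555.2, 169.9, 60.5]
ee_rot: [0.324, -0.125, 0.937, 0.043]
wrist_force: [-3.8, -0.4, 7.9]
opening: 0.766
finger_force: 67.4
```

```bash
python3 - <<'E'
from plan import *
D=np.pi/180; p,Rr=cur()
z=Rr.as_matrix()[:,2]; print("mugxy",(p-24*z).round(1), "up",(Rr.as_matrix().T@[0,0,1]).round(3))
R0=lean(pose(0,np.pi,0),0,38*D); z0=R0.as_matrix()[:,2]
gz=lambda t:t+24*.788
q,Rq=twist(p,Rr,p+[0,0,66],Rr,5)
q,Rq=twist(q,Rq,np.array([548,32.7,gz(126)])+24*z0,R0,7)
q,Rq=twist(q,Rq,np.array([616.3,32.7,gz(121)])+24*z0,R0,7)
E
```

```text
mugxy [540.9 166.1  79.3] up [-0.617 -0.    -0.787]
5 x [-8.2, -0.0, -10.4] [0.0, 0.0, 0.0] mid [555. 170. 100.] end [555.3 170.  126.7] err [0.1 0.1 0.2]
7 x [1.6, -19.6, -1.1] [0.0232, 0.0003, 0.0298] mid [564.  92. 126.] end [562.6  32.7 125.8] err [-0.2  0.  -0.2]
7 x [-7.3, -0.0, 6.6] [0.0, 0.0, -0.0] mid [602.  33. 123.] end [631.3  32.7 120.9] err [ 0.2  0.  -0.1]
```

Emit:
jog_arm(
  targets=[
    {"delta_pos":[-8.2,0,-10.4],"rotation":[0,0,0],"gripper":0.6},
    {"delta_pos":[-8.2,0,-10.4],"rotation":[0,0,0],"gripper":0.6},
    {"delta_pos":[-8.2,0,-10.4],"rotation":[0,0,0],"gripper":0.6},
    {"delta_pos":[-8.2,0,-10.4],"rotation":[0,0,0],"gripper":0.6},
    {"delta_pos":[-8.2,0,-10.4],"rotation":[0,0,0],"gripper":0.6},
    {"delta_pos":[0,0,0],"rotation":[0,0,0],"gripper":0.6},
    {"delta_pos":[1.6,-19.6,-1.1],"rotation":[0.0232,0.0003,0.0298],"gripper":0.6},
    {"delta_pos":[1.6,-19.6,-1.1],"rotation":[0.0232,0.0003,0.0298],"gripper":0.6},
    {"delta_pos":[1.6,-19.6,-1.1],"rotation":[0.0232,0.0003,0.0298],"gripper":0.6},
    {"delta_pos":[1.6,-19.6,-1.1],"rotation":[0.0232,0.0003,0.0298],"gripper":0.6},
    {"delta_pos":[1.6,-19.6,-1.1],"rotation":[0.0232,0.0003,0.0298],"gripper":0.6},
    {"delta_pos":[1.6,-19.6,-1.1],"rotation":[0.0232,0.0003,0.0298],"gripper":0.6},
    {"delta_pos":[1.6,-19.6,-1.1],"rotation":[0.0232,0.0003,0.0298],"gripper":0.6},
    {"delta_pos":[0,0,0],"rotation":[0,0,0],"gripper":0.6},
    {"delta_pos":[0,0,0],"rotation":[0,0,0],"gripper":0.6},
  ],
)

```text
clock: 29.9
eef_pos: [562.1, 32.9, 125.0]
ee_rot: [0.325, -0.0, 0.946, 0.0]
wrist_force: [0.6, 0.2, -1.9]
opening: 0.766
finger_force: 67.4
```

```bash
python3 - <<'E'
from plan import *
from fit import *
D=np.pi/180; p,Rr=cur(); s=r.sense(); print(p.round(1),s["q"].round(3),s["opening"],s["wrist_force"].round(1))
r.read_camera("side"); d=r.outline_of("mug","side")[0]; v,u=np.nonzero(d["mask"]); print(d["conf"],d["bbox"])
print(*fit(M,[548,32.7,1.83,0,0],p[2]-44.5,{"side":cv2.GaussianBlur(d["mask"].astype(float),(0,0),.8)},{"side":1.},("side",),(5,5,.1,.05,.05)))
R0=lean(pose(0,np.pi,0),0,38*D); z0=R0.as_matrix()[:,2]
twist(p,Rr,np.array([616.3,32.7,121+24*.788])+24*z0,R0,7)
E
```

```text
[562.1  32.9 125. ] [ 0.431 -0.087 -0.624  2.337  0.329  0.237  1.069] 0.7663352208000909 [ 0.6  0.2 -1.9]
0.89 [272.1, 190.4, 322.8, 239.5]
[5.47034474e+02 3.33609816e+01 1.81785149e+00 4.17338019e-02
 1.78317699e-02] 0.5898510504483679
7 x [-7.4, -0.0, 6.5] [0.0001, -0.0002, 0.0001] mid [601.  33. 123.] end [631.  33. 121.] err [-0.1  0.3  0. ]
```

Emit:
jog_arm(
  targets=[
    {"delta_pos":[-7.4,0,6.5],"rotation":[0,0,0],"gripper":0.6},
    {"delta_pos":[-7.4,0,6.5],"rotation":[0,0,0],"gripper":0.6},
    {"delta_pos":[-7.4,0,6.5],"rotation":[0,0,0],"gripper":0.6},
    {"delta_pos":[-7.4,0,6.5],"rotation":[0,0,0],"gripper":0.6},
    {"delta_pos":[-7.4,0,6.5],"rotation":[0,0,0],"gripper":0.6},
    {"delta_pos":[-7.4,0,6.5],"rotation":[0,0,0],"gripper":0.6},
    {"delta_pos":[-7.4,0,6.5],"rotation":[0,0,0],"gripper":0.6},
    {"delta_pos":[0,0,0],"rotation":[0,0,0],"gripper":0.6},
    {"delta_pos":[0,0,0],"rotation":[0,0,0],"gripper":0.6},
  ],
)

```text
clock: 31.12
eef_pos: [630.5, 32.9, 120.6]
ee_rot: [0.325, -0.0, 0.946, 0.0]
wrist_force: [-0.3, -0.9, -2.1]
opening: 0.769
finger_force: 67.4
```

```bash
python3 - <<'E'
from stfit import *
s=r.sense(); p=s["eef_pos"]; print(p.round(1),s["wrist_force"].round(1))
r.read_camera("side"); m=[cv2.dilate(r.outline_of(q,"side")[0]["mask"].astype(np.uint8),np.ones((5,5))) for q in("mug",)][0]
d=r.outline_of("mug","side")[0]
print(*fit(M,[616,32.7,1.83],p[2]-44.5,{"side":cv2.GaussianBlur(d["mask"].astype(float),(0,0),.8)},{"side":1.},("side",)))
stand([616.3,32.7,-.576],False,lambda n:m if n=="side" else np.zeros((480,640)))
E
```

```text
[630.5  32.9 120.6] [-0.3 -0.9 -2.1]
[616.37656803  33.53773072   1.86405542] 0.4841025357978983
('top', 'side') [ 6.17772e+02  3.14000e+01 -5.78000e-01] 0.698
('top',) [ 6.14748e+02  3.10080e+01 -5.63000e-01] 0.518
('side',) [ 6.18411e+02  3.09670e+01 -5.81000e-01] 0.173
```

Emit:
jog_arm(
  targets=[
    {"delta_pos":[1.8,-0.4,2.4],"rotation":[0,0,0],"gripper":0.6},
    {"delta_pos":[1.8,-0.4,2.4],"rotation":[0,0,0],"gripper":0.6},
    {"delta_pos":[1.8,0,2.4],"rotation":[0,0,0],"gripper":0.6},
    {"delta_pos":[1.2,0,1.6],"rotation":[0,0,0],"gripper":0.6},
    {"delta_pos":[0.6,0,0.8],"rotation":[0,0,0],"gripper":0.6},
    {"delta_pos":[0.6,0,0.8],"rotation":[0,0,0],"gripper":0.6},
    {"delta_pos":[0,0,0],"rotation":[0,0,0],"gripper":0.6},
    {"delta_pos":[0,0,0],"rotation":[0,0,0],"gripper":0.6},
  ],
)

```text
clock: 32.48
eef_pos: [631.2, 31.9, 108.0]
ee_rot: [0.325, -0.0, 0.946, 0.0]
wrist_force: [-0.4, 0.5, -2.1]
opening: 0.769
finger_force: 67.4
```

Emit:
jog_arm(
  targets=[
    {"delta_pos":[0.6,0,0.8],"rotation":[0,0,0],"gripper":0.6},
    {"delta_pos":[0.6,0,0.8],"rotation":[0,0,0],"gripper":0.6},
    {"delta_pos":[0,0,0],"rotation":[0,0,0],"gripper":0.6},
    {"delta_pos":[0,0,0],"rotation":[0,0,0],"gripper":0.6},
  ],
)

```text
clock: 32.98
eef_pos: [631.2, 31.9, 105.8]
ee_rot: [0.325, -0.0, 0.946, 0.0]
wrist_force: [0.8, -0.4, -1.8]
opening: 0.768
finger_force: 67.4
```

Emit:
jog_arm(
  targets=[
    {"delta_pos":[0.5,0,0.6],"rotation":[0,0,0],"gripper":0.6},
    {"delta_pos":[0.4,0,0.6],"rotation":[0,0,0],"gripper":0.6},
    {"delta_pos":[0,0,0],"rotation":[0,0,0],"gripper":0.6},
    {"delta_pos":[0,0,0],"rotation":[0,0,0],"gripper":0.6},
  ],
)

```text
clock: 33.48
eef_pos: [631.7, 32.0, 105.2]
ee_rot: [0.326, -0.0, 0.946, 0.0]
wrist_force: [-5.1, -0.4, 5.0]
opening: 0.764
finger_force: 68.2
```

Contact is made. Release and retreat.

Emit:
jog_arm(
  targets=[
    {"delta_pos":[0,0,0],"rotation":[0,0,0],"gripper":0.2},
    {"delta_pos":[0,0,0],"rotation":[0,0,0],"gripper":0},
    {"delta_pos":[0,0,0],"rotation":[0,0,0],"gripper":0},
    {"delta_pos":[0,0,0],"rotation":[0,0,0],"gripper":0},
    {"delta_pos":[0,0,-6],"rotation":[0,0,0],"gripper":0},
    {"delta_pos":[0,0,-12],"rotation":[0,0,0],"gripper":0},
    {"delta_pos":[0,0,-16],"rotation":[0,0,0],"gripper":0},
    {"delta_pos":[0,0,-16],"rotation":[0,0,0],"gripper":0},
    {"delta_pos":[0,0,-16],"rotation":[0,0,0],"gripper":0},
    {"delta_pos":[0,0,-16],"rotation":[0,0,0],"gripper":0},
    {"delta_pos":[0,0,-16],"rotation":[0,0,0],"gripper":0},
    {"delta_pos":[0,-30,0],"rotation":[0,0,0],"gripper":0},
    {"delta_pos":[0,-40,0],"rotation":[0,0,0],"gripper":0},
    {"delta_pos":[0,-40,0],"rotation":[0,0,0],"gripper":0},
    {"delta_pos":[0,-40,0],"rotation":[0,0,0],"gripper":0},
    {"delta_pos":[0,0,0],"rotation":[0,0,0],"gripper":0},
  ],
)

```text
clock: 35.48
eef_pos: [570.8, -121.2, 181.6]
ee_rot: [0.325, 0.002, 0.946, -0.0]
wrist_force: [-0.5, 0.6, -0.7]
opening: 1.003
finger_force: 0.0
```

```bash
python3 - <<'E'
from stfit import *
s=r.sense(); print(s["eef_pos"].round(1),s["wrist_force"].round(1),s["clock"])
G=lambda m:cv2.GaussianBlur(m.astype(float),(0,0),.8)
mm={}
for n in("side","top"):
    r.read_camera(n); ds=r.outline_of("mug",n)
    for d in ds[:2]: print(n,round(d["conf"],2),np.round(d["bbox"]))
    mm[n]=ds[0]["mask"]
w={n:1.-(cv2.dilate(r.outline_of("bar",n)[0]["mask"].astype(np.uint8),np.ones((3,3)))>0) for n in mm}
t={n:G(mm[n]) for n in mm}
for c in(("top","side"),("top",),("side",)): print("mug",c,*fit(M,[616,32,1.85],61,t,w,c))
print("mug tilt",*fit(M,[616,32,1.85,0,0],61,t,w,steps=(5,5,.1,.04,.04)))
im=stand([616.3,32.,-.576],True,lambda n:cv2.dilate(mm[n].astype(np.uint8),np.ones((5,5))))
for q in("timer","plate","can","tape","ring","jar","brush","hexkey"):
    for n in mm:
        d=r.outline_of(q,n)[:1]; print(q,n,[np.round(x["bbox"]).tolist() for x in d])
E
```

```text
[ 570.8 -121.2  181.6] [-0.5  0.6 -0.7] 35.475
side 0.61 [246. 189. 296. 237.]
top 0.93 [306. 188. 331. 226.]
top 0.53 [162. 156. 270. 261.]
mug ('top', 'side') [616.17635011  32.48494907   1.86356201] 0.03446598797312974
mug ('top',) [614.40979657  33.02502373   1.88356276] 0.009000949117239662
mug ('side',) [617.36730548  31.69947328   1.83452958] 0.014512240023611447
mug tilt [6.15526102e+02 3.32782435e+01 1.85614220e+00 2.19251591e-02
 1.07813473e-02] 0.03040672641824274
('top', 'side') [ 6.17395e+02  3.20720e+01 -5.79000e-01] 0.33
('top',) [ 6.17643e+02  3.25140e+01 -5.78000e-01] 0.224
('side',) [ 6.17456e+02  3.14410e+01 -5.86000e-01] 0.105
tilt [ 6.17028e+02  3.21970e+01 -5.81000e-01  1.00000e-02  5.00000e-03] 0.328
timer side [[292.0, 171.0, 319.0, 202.0]]
timer top [[365.0, 184.0, 402.0, 216.0]]
plate side [[165.0, 282.0, 226.0, 331.0]]
plate top [[220.0, 191.0, 258.0, 220.0]]
can side [[166.0, 189.0, 202.0, 246.0]]
can top [[275.0, 130.0, 297.0, 162.0]]
tape side [[233.0, 156.0, 265.0, 184.0]]
tape top [[356.0, 128.0, 388.0, 168.0]]
ring side [[369.0, 198.0, 395.0, 224.0]]
ring top []
jar side [[132.0, 347.0, 188.0, 406.0]]
jar top [[164.0, 207.0, 196.0, 235.0]]
brush side [[304.0, 134.0, 382.0, 158.0]]
brush top [[443.0, 165.0, 463.0, 234.0]]
hexkey side [[289.0, 306.0, 322.0, 364.0]]
hexkey top [[235.0, 274.0, 277.0, 294.0]]
```

The stand is at (617.2,32.1), yaw −0.58, and level. The mug is upright on its middle, within about 1 mm. The other things are where they were. Handing in.

```bash
python3 -c "
from station import r
print(r.job_done())"
```

```text
the job is handed in; nothing more can be done
None
```

The job is handed in at 35 s: by the camera fits the stand is turned about 38° and level on sound tile, its middle about 4 mm from where it was, and the mug is back upright in the middle and let go; I did not test the rocking by pressing on it.

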